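Stroke-check the dosing syringes

ROBOT

A 6-joint arm with a two-finger parallel gripper is mounted at the origin on a cart in front of the work surface, level with it; the furniture and walls round the work are solid. World frame = base frame: x ahead of the robot, y to its left, z up, the work surface at z = 0. Lengths are in m, angles in rad, forces in N, time in s.
With the tool pointing down it reaches from about 0.3 to 0.875 m from the base axis. Payload 6.4 kg.
Tool frame: the origin (TCP) lies where the fingers leave the gripper's body, on its centre line; the fingertips stand 73 mm ahead of it and the grasp point (between the pads) lies 54 mm ahead of it; z points along the fingers, y is the line along which they close (so a half turn about z gives the same grasp; the last joint's range is limited). The gripper opens to 85 mm and grips with 20 to 120 N. Pads are 22 mm wide; open, the fingers measure 114 mm over their backs; the gripper's body (76 mm by 85 mm) begins 54 mm behind the grasp point. The pads swing forward as they close: fully open they stand 13 mm farther back than shut.
Start: joints at [1.003, 0.181, 1.607, -0, 1.354, -0.206], TCP at [0.204, 0.538, 0.304] pointing down, gripper open.
Joint ranges: [-2.99, 2.99], [-0.89, 2.07], [0.3, 2.58], [-1.14, 4.28], [0, 2.63], [-3.12, 3.12]. Speed limits (rad/s): [2.57, 2.57, 3.01, 3.14, 3.14, 3.14].

INTERFACE

Orientations are given as a unit quaternion [w, x, y, z].
In Python, from bench import ctrl gives the robot as it stands.
- The arm moves only by the tool carry_out, never from a script. Its argument "steps" is one flat list of numbers, 7 for each row, row after row: the shift along the tool's x, y, z in m, then the turn, a rotation vector about the tool's x, y, z in rad, then the opening, from 0 (shut) to 1 (fully open). In form: [dx, dy, dz, wx, wy, wz, claw, dx, dy, dz, wx, wy, wz, claw, ...]. A call has 1 to 20 rows; each row is the pose to reach, as a shift and turn from the pose commanded when the call began, along the tool's axes at that moment; what a row does not reach only later rows make up. A row lasts 1/10 s, in which the tool goes at most 50 mm and 8.59 degrees, less where a joint would pass 70% of its speed; a pose out of reach is approached as far as the arm can. A call with a gripper value outside its range is refused whole. The fingers move at their own pace and stop on an object; the grip force is fixed at half the most. Time passes only in rows, so rows that repeat a pose let the fingers close. It gives the time, the measured TCP pose, the force, the opening and the grip force at its end, in the units of the state.
- ctrl.get_obs(): the state, without advancing time (a new reading comes with each control period).
- ctrl.camera(name): name is "scene" or "top" or "wrist"; returns the picture (480x640x3 uint8, red, green, blue); there is no depth.
- ctrl.camera_params(name): a dict with "vertical_fov" (degrees; the focal length in pixels is half the picture's height over the tangent of half this angle, whatever the lens; pixels are square), "cx", "cy" (the principal point, pixels), "cam_to_world" (4x4, takes a point from camera to world coordinates); the wrist camera has in their place "hand_eye" (4x4, takes a point from camera to tool coordinates, whose origin is the TCP and whose axes are the flange's). Camera axes: x right, y down, z forward; pixel columns grow to the right and rows downward; lengths in m; the calibration is good to about 2 mm. A picture is of the moment at which its call begins: read the wrist's pose just before it. camera_params takes no time and is no camera call.
- ctrl.hand_in(): hands the job in; it is judged then, once.
The state is a dict: "time_s": time; "q": joint angles; "dq": joint speeds; "joint_efforts": joint torques, N m; "eef_pos": TCP position; "eef_rot": TCP orientation; "wrist_force": force on the tool from outside, world axes, zero at the start; "torque": the same for the moment, N m; "opening": opening from 0.0 (shut) to 1.0 (fully open); "grasp_force": force on a finger pad.
Only numpy, scipy, OpenCV 4.12 (cv2) and the standard library are available. Lean on these libraries where they do the work, as an engineer would, in place of code of your own. Each camera call takes 0.05 s, during which the arm holds its last target. There are 200 camera calls.

TASK

The three washed dosing syringes in the draining rack are to be checked before they go back into use: push each plunger down with closed fingers, and leave the ones that slide freely fully home and standing in the rack. One is gummed up: when a plunger's resistance clearly rises short of home (past about 5 N), stop and do not force it (never more than 15 N), lift that syringe by its barrel and lower it, nose down and still in the grip, to the bottom of the soak jug. Leave the things around alone and the jug upright.

Things in the scene. Friction and masses are not known exactly. Their poses are not given: they have to be found in the camera images.
- rack: white draining rack, fixed, 110 (x) x 290 (y) x 85 mm high: a 21 mm high base and a holed top plate (upper face 85 mm up) on four thin posts at the corners. Three slots on its y axis at y = -85, 0 and +85 mm, each with a syringe standing upright, nose down. Origin under its centre on the worktop, z up.
- jug: pale blue empty soak jug, loose, 0.4 kg, round, 85 mm high, 89 mm across the rim; inside 74 mm across at the floor, 80 mm at the rim; floor 4 mm thick. Handle toward its own +y, to 72 mm from the axis. Origin under its centre, z up.
- syringe_1: dosing syringe 1 of three alike, in any slot: opaque off-white, 0.1 kg. Origin at the nose tip on the axis, 7 mm above the worktop when racked; z runs up the axis. Nose 10 mm thick, z 0 to 14 mm; barrel 32 mm thick, z 14 to 129 mm. Racked, the barrel is bare from 85 to 132 mm above the worktop; it lifts straight up out of the slot.
- flange_1 (a point): top of the finger flange of syringe 1, on the axis, 129 mm from the nose tip. Flange 4 mm thick: two wings along the syringe's own +y and -y, each 37 mm out from the axis; across its own x it is no wider than the barrel, so fingers closing along x pass beside thumb disc and flange and grip the barrel just under the flange.
- thumb_1 (a point): top centre of the blue thumb disc of plunger 1: 26 mm across, 5 mm thick. Fully home it is 10 mm above the flange's top; fully drawn 55 mm.
- plunger_1 (a joint): how far plunger 1 is pushed down, m: 0 drawn, 0.045 fully home; stays where left. A clean one slides all the way with a steady 1 to 3 N. In exactly one of the three, unknown which and not visible, hardened residue stops it 12 to 24 mm short of home: there the push rises about 2.5 N per mm and it cannot be got home.
- syringe_2: dosing syringe 2 of three alike, in any slot: opaque off-white, 0.1 kg. Origin at the nose tip on the axis, 7 mm above the worktop when racked; z runs up the axis. Nose 10 mm thick, z 0 to 14 mm; barrel 32 mm thick, z 14 to 129 mm. Racked, the barrel is bare from 85 to 132 mm above the worktop; it lifts straight up out of the slot.
- flange_2 (a point): top of the finger flange of syringe 2, on the axis, 129 mm from the nose tip. Flange 4 mm thick: two wings along the syringe's own +y and -y, each 37 mm out from the axis; across its own x it is no wider than the barrel, so fingers closing along x pass beside thumb disc and flange and grip the barrel just under the flange.
- thumb_2 (a point): top centre of the blue thumb disc of plunger 2: 26 mm across, 5 mm thick. Fully home it is 10 mm above the flange's top; fully drawn 55 mm.
- plunger_2 (a joint): how far plunger 2 is pushed down, m: 0 drawn, 0.045 fully home; stays where left. A clean one slides all the way with a steady 1 to 3 N. In exactly one of the three, unknown which and not visible, hardened residue stops it 12 to 24 mm short of home: there the push rises about 2.5 N per mm and it cannot be got home.
- syringe_3: dosing syringe 3 of three alike, in any slot: opaque off-white, 0.1 kg. Origin at the nose tip on the axis, 7 mm above the worktop when racked; z runs up the axis. Nose 10 mm thick, z 0 to 14 mm; barrel 32 mm thick, z 14 to 129 mm. Racked, the barrel is bare from 85 to 132 mm above the worktop; it lifts straight up out of the slot.
- flange_3 (a point): top of the finger flange of syringe 3, on the axis, 129 mm from the nose tip. Flange 4 mm thick: two wings along the syringe's own +y and -y, each 37 mm out from the axis; across its own x it is no wider than the barrel, so fingers closing along x pass beside thumb disc and flange and grip the barrel just under the flange.
- thumb_3 (a point): top centre of the blue thumb disc of plunger 3: 26 mm across, 5 mm thick. Fully home it is 10 mm above the flange's top; fully drawn 55 mm.
- plunger_3 (a joint): how far plunger 3 is pushed down, m: 0 drawn, 0.045 fully home; stays where left. A clean one slides all the way with a steady 1 to 3 N. In exactly one of the three, unknown which and not visible, hardened residue stops it 12 to 24 mm short of home: there the push rises about 2.5 N per mm and it cannot be got home.
- stain_dropper: small brown dropper bottle with a black dropper top, 33 x 34 x 102 mm, standing; origin under its centre; a bystander, leave it alone
- dial_timer: round wind-up timer, grey-brown dial on a cream base, 65 mm across, 49 mm high; origin under its centre; a bystander, leave it alone
- polish_tin: round flat tin, white with a tan lid, 65 mm across, 29 mm high; origin under its centre; a bystander, leave it alone
- peg_yellow: yellow clothes peg, 15 x 72 x 12 mm, lying; origin under its centre; a bystander, leave it alone
Not all that is in view belongs to the job. Leave any red look-alike of the syringe_2 alone. Leave any green look-alike of the syringe_3 alone.

How it is judged:
By the outcome, as a careful person would: the job done as asked, in the order asked, and still so for the second after the job is handed in, with the robot touching nothing.
It also fails if it takes over 67 s, if anything falls off the work surface, if the arm or the gripper's body presses on something with over 40 N, if the wrist force passes 120 N, or if a joint passes its speed limit or range.

## Working session

There is one attempt and no reset: what is moved stays moved. The work goes in short steps, Python scripts to look and compute and a tool call to move; the robot and the scene stay as the last step left them, time stands still between calls to the robot, and variables do not carry over. Pictures are saved under pics/ and viewed, at most 10 in all, crops included, and the job is handed in when it is done.

Besides the shell and the picture viewer there is one more tool, called after "Call:" as name(argument=value, ...) on one line, values as JSON. carry_out: Moves the arm, as the interface text tells. Its arguments: {"type":"object","properties":{"steps":{"type":"array"}},"required":["steps"]}

```bash
mkdir -p pics; python3 - <<'E'
from bench import ctrl
import cv2,numpy as np
np.set_printoptions(precision=4,suppress=True)
o=ctrl.get_obs();print(o)
for n in("scene","top"):
    cv2.imwrite(f"pics/{n}.png",ctrl.camera(n)[:,:,::-1]);print(n,ctrl.camera_params(n))
print(ctrl.camera_params("wrist"))
E
```

```text
{'time_s': 0.0, 'q': array([ 1.0027,  0.1816,  1.608 , -0.    ,  1.3537, -0.2064]), 'dq': array([ 0.0019,  0.0007,  0.0004,  0.0002, -0.0004,  0.002 ]), 'joint_efforts': array([  0.0003, -44.4886, -35.133 ,  -0.0005,   0.0094,  -0.    ]), 'eef_pos': array([0.2033, 0.5374, 0.303 ]), 'eef_rot': array([-0.0003,  0.1799,  0.9837, -0.0008]), 'wrist_force': array([-0.1962,  0.1377,  0.1832]), 'torque': array([-0.0331, -0.0262,  0.0056]), 'grasp_force': 0.0, 'opening': 1.0036823056029198}
scene {'vertical_fov': 43.82538716259699, 'cx': 322.66745216163093, 'cy': 233.9689600059034, 'cam_to_world': array([[ 0.8203, -0.3428,  0.4578, -0.0567],
       [-0.5718, -0.5099,  0.6427, -0.8199],
       [ 0.0131, -0.789 , -0.6143,  0.908 ],
       [ 0.    ,  0.    ,  0.    ,  1.    ]])}
top {'vertical_fov': 56.9412086538085, 'cx': 311.47964905477863, 'cy': 242.1264306490382, 'cam_to_world': array([[ 0.001 , -0.9899,  0.1415,  0.4086],
       [-1.    , -0.0004,  0.0044, -0.0322],
       [-0.0043, -0.1415, -0.9899,  0.9942],
       [ 0.    ,  0.    ,  0.    ,  1.    ]])}
{'vertical_fov': 61.46549867585627, 'cx': 316.25448885164786, 'cy': 240.2234413941271, 'hand_eye': array([[-0.0006, -0.9596, -0.2814,  0.0717],
       [ 1.    , -0.0008,  0.0007,  0.0008],
       [-0.0009, -0.2814,  0.9596, -0.0698],
       [ 0.    ,  0.    ,  0.    ,  1.    ]])}
```

View pics/scene.png

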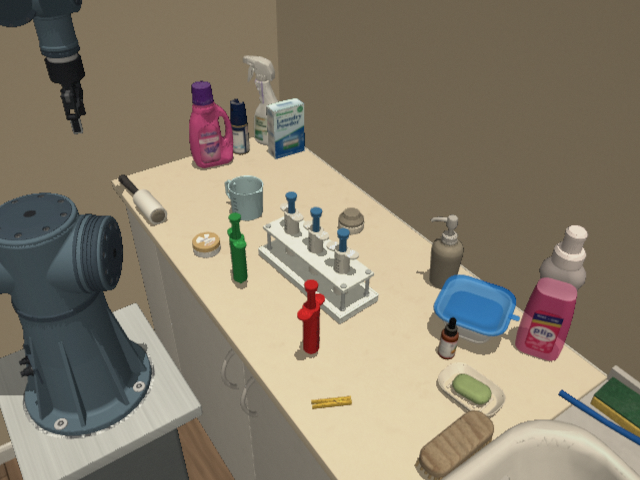

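View pics/top.png

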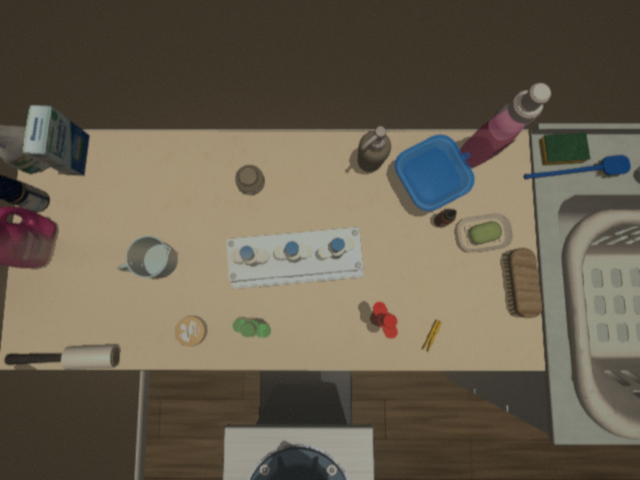

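The scene shows the rack with three blue discs (top view about (247,253), (292,250), (337,244)), with the jug at (151,258). I'll segment the discs in both views, triangulate them, and zoom in.

```bash
cat > h.py <<'E'
import cv2,numpy as np
np.set_printoptions(precision=4,suppress=True)
from scipy.spatial.transform import Rotation as R
def ray(p,uv,T=None):
    f=240/np.tan(np.radians(p["vertical_fov"])/2)
    T=p["cam_to_world"] if T is None else T
    d=T[:3,:3]@np.array([(uv[0]-p["cx"])/f,(uv[1]-p["cy"])/f,1]);return T[:3,3],d/np.linalg.norm(d)
def proj(p,X,T=None):
    f=240/np.tan(np.radians(p["vertical_fov"])/2)
    T=p["cam_to_world"] if T is None else T
    c=(np.asarray(X)-T[:3,3])@T[:3,:3];return c[...,:2]/c[...,2:]*f+[p["cx"],p["cy"]]
def atz(p,uv,z,T=None):
    o,d=ray(p,uv,T);return o+d*(z-o[2])/d[2]
def tri(a,b):
    (o1,d1),(o2,d2)=a,b
    s=np.linalg.lstsq(np.c_[d1,-d2],o2-o1,rcond=None)[0]
    x,y=o1+s[0]*d1,o2+s[1]*d2;return (x+y)/2,np.linalg.norm(x-y)
def blobs(im,lo,hi,roi,amin=30):
    x0,y0,x1,y1=roi;h=cv2.cvtColor(im,cv2.COLOR_RGB2HSV)
    m=cv2.inRange(h,lo,hi);k=np.zeros_like(m);k[y0:y1,x0:x1]=m[y0:y1,x0:x1]
    n,l,s,c=cv2.connectedComponentsWithStats(k)
    return [(c[i],s[i]) for i in range(1,n) if s[i][4]>=amin]
E
python3 - <<'E'
from h import *
from bench import ctrl
P={n:ctrl.camera_params(n) for n in("scene","top")}
I={n:cv2.imread(f"pics/{n}.png")[:,:,::-1].copy() for n in P}
for n,r in(("scene",(270,180,370,280)),("top",(225,225,365,290))):
    for c,s in blobs(I[n],(95,110,50),(125,255,255),r,15): print(n,c,s, atz(P[n],c,.19))
t=P["top"]
for uv in((231,243),(357,233),(234,283),(359,273)): print("post",uv,atz(t,uv,.085))
a=cv2.resize(I["top"][215:300,100:380],None,fx=2.85,fy=2.85,interpolation=2)
b=cv2.resize(I["scene"][170:320,220:400],None,fx=2.3,fy=2.3,interpolation=2)
c=np.zeros((a.shape[0]+b.shape[0],800,3),np.uint8);c[:a.shape[0],:a.shape[1]]=a;c[a.shape[0]:,:b.shape[1]]=b
print(c.shape);cv2.imwrite("pics/z.png",c[:,:,::-1])
E
```

```text
scene [291.0657 201.0146] [286 192  11  21 137] [0.4877 0.0612 0.19  ]
scene [315.9182 217.6541] [311 208  11  24 159] [ 0.4978 -0.0168  0.19  ]
scene [342.7321 238.3274] [338 229  11  23 168] [ 0.5028 -0.1017  0.19  ]
post (231, 243) [0.5367 0.1389 0.085 ]
post (357, 233) [ 0.5578 -0.1229  0.085 ]
post (234, 283) [0.4539 0.1306 0.085 ]
post (359, 273) [ 0.4746 -0.1258  0.085 ]
(587, 800, 3)
```

View pics/z.png

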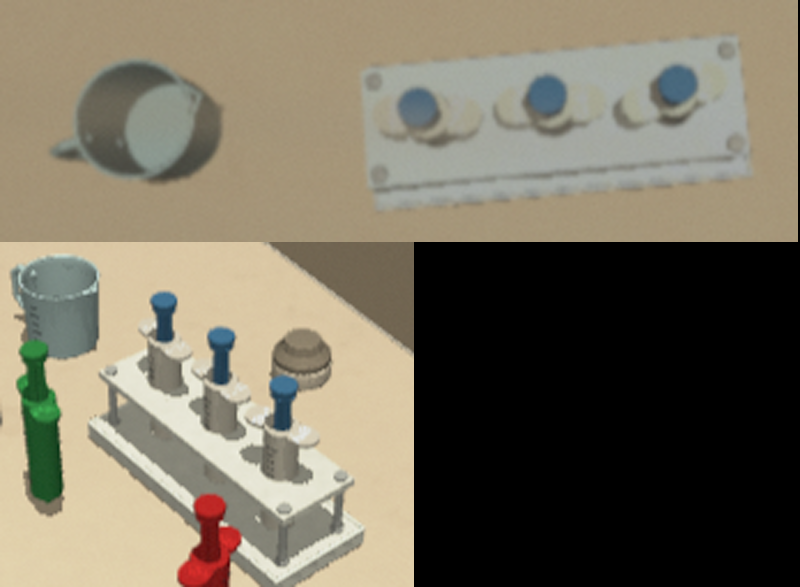

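```bash
python3 - <<'E'
from h import *
from bench import ctrl
P={n:ctrl.camera_params(n) for n in("scene","top")};t=P["top"];s=P["scene"]
Z=lambda u,v:(u/2.857+100-.3,v/2.85+215-.3)
S=lambda u,v:(u/2.3+220-.3,(v-242)/2.3+170-.3)
po=np.array([atz(t,Z(*q),.085) for q in((373,81),(727,50),(379,174),(736,143))]);c=po.mean(0)
d=po[0]-po[1]+po[2]-po[3];d/=np.linalg.norm(d);print(po,"rack",c,"y axis",d,"yaw",np.degrees(np.arctan2(-d[0],d[1])))
for k in(.085,0,-.085):print("slot",c+k*d)
for a,b in(((419,107),(163,299)),((547,95),(221,335)),((679,84),(284,384))):
    print("disc",tri(ray(t,Z(*a)),ray(s,S(*b))),atz(t,Z(*a),.191))
for a,b in(((391,117),(465,118)),((512,110),(590,104)),((631,108),(711,82))):
    A,B=atz(t,Z(*a),.136),atz(t,Z(*b),.136);v=A-B;print("flange",(A+B)/2,np.linalg.norm(v),"y-axis yaw",np.degrees(np.arctan2(-v[0],v[1])))
print("jug",atz(t,Z(135,119),.085), "handle",atz(t,Z(58,150),.06),"scene",atz(s,S(60,274),.085))
E
```

```text
[[ 0.5365  0.1405  0.085 ]
 [ 0.5594 -0.117   0.085 ]
 [ 0.4688  0.1343  0.085 ]
 [ 0.4913 -0.1226  0.085 ]] rack [0.514  0.0088 0.085 ] y axis [-0.0881  0.9961  0.    ] yaw 5.0568047137022765
slot [0.5065 0.0935 0.085 ]
slot [0.514  0.0088 0.085 ]
slot [ 0.5215 -0.0759  0.085 ]
disc (array([0.5057, 0.0917, 0.1826]), np.float64(3.033687841987231e-05)) [0.5047 0.0904 0.191 ]
disc (array([0.5137, 0.0083, 0.1874]), np.float64(0.0015985811261352352)) [0.5125 0.0085 0.191 ]
disc (array([ 0.5215, -0.0769,  0.1828]), np.float64(0.001590232460488973)) [ 0.5197 -0.076   0.191 ]
flange [0.5041 0.0925 0.136 ] 0.050594386564049576 y-axis yaw -0.7513193471470795
flange [0.5113 0.0085 0.136 ] 0.05346163433645144 y-axis yaw 4.467548398331504
flange [ 0.5197 -0.0736  0.136 ] 0.057720152552106 y-axis yaw 18.17429321009745
jug [0.5085 0.3122 0.085 ] handle [0.4881 0.3777 0.06  ] scene [0.514  0.3178 0.085 ]
```

```bash
cat >> h.py <<'E'
# pose with tool pointing down, tool y at world angle a (deg): tool x = at a+90
def down(a):
    a=np.radians(a);y=np.array([np.cos(a),np.sin(a),0]);z=np.array([0,0,-1.]);return np.c_[np.cross(y,z),y,z]
def rel(p0,a0,p,a):
    R0=down(a0);return R0.T@(np.array(p)-p0),R.from_matrix(R0.T@down(a)).as_rotvec()
E
python3 - <<'E'
from h import *
x=2*np.array([0,.1799,.9837]);q=np.array([-0.0003,0.1799,0.9837,-0.0008])
M=R.from_quat(q[[1,2,3,0]]).as_matrix();a=np.degrees(np.arctan2(M[1,1],M[0,1]));print(a)
print(rel((.204,.538,.304),a,(.51,.02,.36),4))
E
```

```text
69.27245548313303
(array([-0.4695, -0.3762, -0.056 ]), array([0.    , 0.    , 1.1392]))
```

Call:
carry_out(steps=[-0.4695, -0.3762, -0.056, 0, 0, 1.139, 0, -0.4695, -0.3762, -0.056, 0, 0, 1.139, 0, -0.4695, -0.3762, -0.056, 0, 0, 1.139, 0, -0.4695, -0.3762, -0.056, 0, 0, 1.139, 0, -0.4695, -0.3762, -0.056, 0, 0, 1.139, 0, -0.4695, -0.3762, -0.056, 0, 0, 1.139, 0, -0.4695, -0.3762, -0.056, 0, 0, 1.139, 0, -0.4695, -0.3762, -0.056, 0, 0, 1.139, 0, -0.4695, -0.3762, -0.056, 0, 0, 1.139, 0, -0.4695, -0.3762, -0.056, 0, 0, 1.139, 0, -0.4695, -0.3762, -0.056, 0, 0, 1.139, 0, -0.4695, -0.3762, -0.056, 0, 0, 1.139, 0, -0.4695, -0.3762, -0.056, 0, 0, 1.139, 0, -0.4695, -0.3762, -0.056, 0, 0, 1.139, 0, -0.4695, -0.3762, -0.056, 0, 0, 1.139, 0, -0.4695, -0.3762, -0.056, 0, 0, 1.139, 0])

```text
time_s: 1.7
eef_pos: [0.5087, 0.0212, 0.3596]
eef_rot: [-0.0, 0.681, 0.732, -0.0]
wrist_force: [0.1, 0.5, -0.1]
opening: 0.004
grasp_force: 0.0
```

```bash
python3 - <<'E'
from h import *
from bench import ctrl
o=ctrl.get_obs();print(o["time_s"],o["eef_pos"],o["eef_rot"],o["dq"],o["opening"],o["wrist_force"])
im=ctrl.camera("wrist");cv2.imwrite("pics/w1.png",im[:,:,::-1])
p=ctrl.camera_params("wrist");q=o["eef_rot"];T=np.eye(4);T[:3,:3]=R.from_quat(q[[1,2,3,0]]).as_matrix();T[:3,3]=o["eef_pos"];T=T@p["hand_eye"];np.save("w1.npy",T)
for c,s in blobs(im,(95,110,50),(125,255,255),(0,0,640,480),300): print(c,s,atz(p,c,.191,T))
E
```

```text
1.7 [0.5087 0.0212 0.3596] [-0.0004  0.6813  0.732  -0.0001] [ 0.0047 -0.0032 -0.0034 -0.002  -0.0003 -0.0025] 0.0039793456669454975 [ 0.0746  0.4873 -0.1315]
[319.1162 121.7062] [ 299  101   41   43 1188] [0.5053 0.0938 0.191 ]
[319.8659 268.0122] [303 254  36  25 492] [0.5122 0.0059 0.191 ]
```

View pics/w1.png

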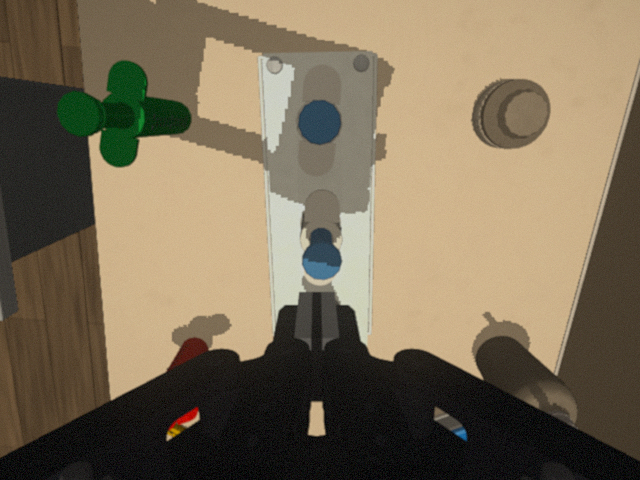

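Wrist view: disc 1 at (319,122) and disc 2 at about (322,260), both as mapped. The third is hidden by the gripper. I'll start with the middle syringe, whose first 18 mm of travel is safely free.

Call:
carry_out(steps=[-0.0117, 0.0022, 0.0, 0, 0, 0, 0, -0.0117, 0.0022, 0.04, 0, 0, 0, 0, -0.0117, 0.0022, 0.08, 0, 0, 0, 0, -0.0117, 0.0022, 0.086, 0, 0, 0, 0, -0.0117, 0.0022, 0.09, 0, 0, 0, 0, -0.0117, 0.0022, 0.094, 0, 0, 0, 0, -0.0117, 0.0022, 0.098, 0, 0, 0, 0, -0.0117, 0.0022, 0.102, 0, 0, 0, 0, -0.0117, 0.0022, 0.106, 0, 0, 0, 0, -0.0117, 0.0022, 0.11, 0, 0, 0, 0, -0.0117, 0.0022, 0.114, 0, 0, 0, 0, -0.0117, 0.0022, 0.115, 0, 0, 0, 0])

```text
time_s: 2.95
eef_pos: [0.5124, 0.0083, 0.2445]
eef_rot: [-0.0, 0.682, 0.731, -0.0]
wrist_force: [0.1, -0.5, 2.1]
opening: -0.003
grasp_force: 1.0
```

Call:
carry_out(steps=[0, 0, 0.0015, 0, 0, 0, 0, 0, 0, 0.003, 0, 0, 0, 0, 0, 0, 0.003, 0, 0, 0, 0])

```text
time_s: 3.25
eef_pos: [0.5124, 0.0083, 0.2417]
eef_rot: [-0.0, 0.682, 0.731, -0.0]
wrist_force: [-0.7, -0.1, 0.6]
opening: -0.001
grasp_force: 0.3
```

Call:
carry_out(steps=[0, 0, 0.0015, 0, 0, 0, 0, 0, 0, 0.003, 0, 0, 0, 0])

```text
time_s: 3.45
eef_pos: [0.5126, 0.0082, 0.2389]
eef_rot: [0.0, 0.682, 0.731, 0.0]
wrist_force: [0.7, 0.4, 1.8]
opening: 0.002
grasp_force: 1.0
```

Call:
carry_out(steps=[0, 0, 0.0015, 0, 0, 0, 0, 0, 0, 0.003, 0, 0, 0, 0])

```text
time_s: 3.65
eef_pos: [0.5125, 0.0082, 0.2358]
eef_rot: [0.0, 0.682, 0.731, 0.0]
wrist_force: [-0.2, 0.3, 2.0]
opening: 0.003
grasp_force: 1.0
```

Call:
carry_out(steps=[0, 0, 0.0015, 0, 0, 0, 0, 0, 0, 0.003, 0, 0, 0, 0])

```text
time_s: 3.85
eef_pos: [0.5125, 0.0083, 0.2328]
eef_rot: [0.0, 0.682, 0.731, 0.0]
wrist_force: [0.7, -0.9, 2.7]
opening: 0.003
grasp_force: 1.0
```

Call:
carry_out(steps=[0, 0, 0.0015, 0, 0, 0, 0, 0, 0, 0.003, 0, 0, 0, 0])

```text
time_s: 4.05
eef_pos: [0.5125, 0.0082, 0.2298]
eef_rot: [0.0, 0.682, 0.731, -0.0]
wrist_force: [0.4, 0.2, 1.8]
opening: 0.002
grasp_force: 1.0
```

Call:
carry_out(steps=[0, 0, 0.0015, 0, 0, 0, 0, 0, 0, 0.003, 0, 0, 0, 0])

```text
time_s: 4.25
eef_pos: [0.5125, 0.0082, 0.2268]
eef_rot: [0.0, 0.682, 0.731, -0.0]
wrist_force: [0.4, 0.8, 1.9]
opening: 0.001
grasp_force: 1.0
```

Call:
carry_out(steps=[0, 0, 0.0025, 0, 0, 0, 0, 0, 0, 0.005, 0, 0, 0, 0, 0, 0, 0.006, 0, 0, 0, 0])

```text
time_s: 4.55
eef_pos: [0.5123, 0.0083, 0.2205]
eef_rot: [-0.0, 0.682, 0.731, -0.0]
wrist_force: [0.3, -0.5, 0.7]
opening: -0.002
grasp_force: 1.0
```

Call:
carry_out(steps=[0, 0, 0.001, 0, 0, 0, 0, 0, 0, 0.0015, 0, 0, 0, 0])

```text
time_s: 4.75
eef_pos: [0.5125, 0.0083, 0.2193]
eef_rot: [-0.0, 0.682, 0.731, -0.0]
wrist_force: [0.2, 0.1, 2.4]
opening: 0.001
grasp_force: 1.0
```

Call:
carry_out(steps=[0, 0, 0.0006, 0, 0, 0, 0, 0, 0, 0.0006, 0, 0, 0, 0])

```text
time_s: 4.95
eef_pos: [0.5125, 0.0082, 0.2188]
eef_rot: [-0.0, 0.682, 0.731, -0.0]
wrist_force: [-0.5, 0.3, 1.9]
opening: 0.003
grasp_force: 0.8
```

Call:
carry_out(steps=[0, 0, 0.0006, 0, 0, 0, 0, 0, 0, 0.0006, 0, 0, 0, 0])

```text
time_s: 5.15
eef_pos: [0.5129, 0.0082, 0.2187]
eef_rot: [0.0, 0.682, 0.731, 0.0]
wrist_force: [-0.2, -0.4, 5.1]
opening: -0.003
grasp_force: 2.2
```

Middle one is clean and home (TCP z 0.2187). Next is the left slot.

Call:
carry_out(steps=[0, 0, -0.04, 0, 0, 0, 0, 0, 0, -0.075, 0, 0, 0, 0, 0.045, -0.0008, -0.075, 0, 0, 0, 0, 0.0848, -0.0016, -0.075, 0, 0, 0, 0, 0.0848, -0.0016, -0.075, 0, 0, 0, 0, 0.0848, -0.0016, -0.055, 0, 0, 0, 0, 0.0848, -0.0016, -0.05, 0, 0, 0, 0, 0.0848, -0.0016, -0.045, 0, 0, 0, 0, 0.0848, -0.0016, -0.041, 0, 0, 0, 0, 0.0848, -0.0016, -0.037, 0, 0, 0, 0, 0.0848, -0.0016, -0.033, 0, 0, 0, 0, 0.0848, -0.0016, -0.029, 0, 0, 0, 0, 0.0848, -0.0016, -0.0267, 0, 0, 0, 0, 0.0848, -0.0016, -0.0267, 0, 0, 0, 0])

```text
time_s: 6.55
eef_pos: [0.5048, 0.0927, 0.2446]
eef_rot: [-0.0, 0.682, 0.731, -0.0]
wrist_force: [0.5, -0.6, -0.2]
opening: 0.003
grasp_force: 0.0
```

Call:
carry_out(steps=[0, 0, 0.0015, 0, 0, 0, 0, 0, 0, 0.003, 0, 0, 0, 0])

```text
time_s: 6.75
eef_pos: [0.5051, 0.0928, 0.242]
eef_rot: [0.0, 0.682, 0.731, 0.0]
wrist_force: [-0.0, 0.4, 1.7]
opening: 0.0
grasp_force: 0.5
```

Call:
carry_out(steps=[0, 0, 0.0015, 0, 0, 0, 0, 0, 0, 0.003, 0, 0, 0, 0])

```text
time_s: 6.95
eef_pos: [0.505, 0.0928, 0.2389]
eef_rot: [0.0, 0.682, 0.731, 0.0]
wrist_force: [-0.3, 0.9, 4.1]
opening: 0.001
grasp_force: 1.9
```

Call:
carry_out(steps=[0, 0, 0.001, 0, 0, 0, 0, 0, 0, 0.001, 0, 0, 0, 0])

```text
time_s: 7.15
eef_pos: [0.5052, 0.0927, 0.2382]
eef_rot: [0.0, 0.682, 0.731, 0.0]
wrist_force: [-0.4, -0.7, 3.9]
opening: -0.001
grasp_force: 1.9
```

Call:
carry_out(steps=[0, 0, 0.0015, 0, 0, 0, 0, 0, 0, 0.0015, 0, 0, 0, 0])

```text
time_s: 7.35
eef_pos: [0.5054, 0.0927, 0.237]
eef_rot: [0.0, 0.682, 0.731, 0.0]
wrist_force: [-0.9, 0.1, 6.2]
opening: -0.002
grasp_force: 2.9
```

Left one rises past 5 N about 18 mm short of home, so it's the gummed one and I stop there. Next is the right slot.

Call:
carry_out(steps=[0, 0, -0.03, 0, 0, 0, 0, 0, 0, -0.057, 0, 0, 0, 0, -0.045, 0.001, -0.057, 0, 0, 0, 0, -0.09, 0.002, -0.057, 0, 0, 0, 0, -0.135, 0.003, -0.057, 0, 0, 0, 0, -0.1698, 0.0032, -0.057, 0, 0, 0, 0, -0.1698, 0.0032, -0.057, 0, 0, 0, 0, -0.1698, 0.0032, -0.037, 0, 0, 0, 0, -0.1698, 0.0032, -0.031, 0, 0, 0, 0, -0.1698, 0.0032, -0.027, 0, 0, 0, 0, -0.1698, 0.0032, -0.023, 0, 0, 0, 0, -0.1698, 0.0032, -0.019, 0, 0, 0, 0, -0.1698, 0.0032, -0.015, 0, 0, 0, 0, -0.1698, 0.0032, -0.011, 0, 0, 0, 0, -0.1698, 0.0032, -0.0085, 0, 0, 0, 0])

```text
time_s: 8.85
eef_pos: [0.5201, -0.0764, 0.2448]
eef_rot: [0.0, 0.682, 0.731, 0.0]
wrist_force: [0.6, -1.2, 2.6]
opening: -0.001
grasp_force: 0.8
```

Call:
carry_out(steps=[0, 0, 0.002, 0, 0, 0, 0, 0, 0, 0.004, 0, 0, 0, 0, 0, 0, 0.005, 0, 0, 0, 0])

```text
time_s: 9.15
eef_pos: [0.52, -0.0765, 0.2398]
eef_rot: [-0.0, 0.682, 0.731, -0.0]
wrist_force: [0.8, 1.2, 2.0]
opening: 0.002
grasp_force: 0.7
```

Call:
carry_out(steps=[0, 0, 0.002, 0, 0, 0, 0, 0, 0, 0.004, 0, 0, 0, 0, 0, 0, 0.004, 0, 0, 0, 0])

```text
time_s: 9.45
eef_pos: [0.5198, -0.0764, 0.2355]
eef_rot: [-0.0, 0.682, 0.731, -0.0]
wrist_force: [-0.0, -0.1, -1.0]
opening: -0.002
grasp_force: 0.0
```

Call:
carry_out(steps=[0, 0, 0.0015, 0, 0, 0, 0, 0, 0, 0.003, 0, 0, 0, 0])

```text
time_s: 9.65
eef_pos: [0.52, -0.0765, 0.2328]
eef_rot: [0.0, 0.682, 0.731, -0.0]
wrist_force: [-0.9, 0.0, 1.3]
opening: -0.0
grasp_force: 0.8
```

Call:
carry_out(steps=[0, 0, 0.002, 0, 0, 0, 0, 0, 0, 0.004, 0, 0, 0, 0])

```text
time_s: 9.85
eef_pos: [0.52, -0.0764, 0.2287]
eef_rot: [-0.0, 0.682, 0.731, -0.0]
wrist_force: [-0.9, -0.8, 1.1]
opening: -0.005
grasp_force: 0.8
```

Call:
carry_out(steps=[0, 0, 0.003, 0, 0, 0, 0, 0, 0, 0.006, 0, 0, 0, 0, 0, 0, 0.008, 0, 0, 0, 0, 0, 0, 0.0095, 0, 0, 0, 0, 0, 0, 0.0102, 0, 0, 0, 0])

```text
time_s: 10.35
eef_pos: [0.5201, -0.0765, 0.2187]
eef_rot: [0.0, 0.682, 0.731, -0.0]
wrist_force: [-1.1, 0.4, 4.8]
opening: 0.004
grasp_force: 2.3
```

Call:
carry_out(steps=[0, 0, 0.0004, 0, 0, 0, 0, 0, 0, 0.0004, 0, 0, 0, 0])

```text
time_s: 10.55
eef_pos: [0.5203, -0.0765, 0.2187]
eef_rot: [0.0, 0.682, 0.731, 0.0]
wrist_force: [-0.4, 0.5, 4.5]
opening: -0.002
grasp_force: 2.2
```

Right one is clean and home. I'm going back to the left syringe to grip it just under the flange. Its wings in w1, at (322,66) and (317,176), give a yaw of about 0.5°.

Call:
carry_out(steps=[0, 0, -0.04, 0, 0, 0, 0, 0, 0, -0.0716, 0, 0, 0, 1, 0.045, -0.001, -0.0716, 0, 0, 0.061, 1, 0.09, -0.002, -0.0716, 0, 0, 0.061, 1, 0.135, -0.003, -0.0716, 0, 0, 0.061, 1, 0.1698, -0.0032, -0.0716, 0, 0, 0.061, 1, 0.1698, -0.0032, -0.0716, 0, 0, 0.061, 1, 0.1698, -0.0032, -0.0716, 0, 0, 0.061, 1, 0.1698, -0.0032, -0.0716, 0, 0, 0.061, 1])

```text
time_s: 11.45
eef_pos: [0.505, 0.092, 0.2897]
eef_rot: [0.0, 0.704, 0.71, -0.0]
wrist_force: [0.4, 0.1, -0.2]
opening: 1.003
grasp_force: 0.0
```

```bash
python3 - <<'E'
from h import *
from bench import ctrl
o=ctrl.get_obs();print(o["time_s"],o["eef_pos"],o["opening"])
im=ctrl.camera("top");a=im[200:300,90:380];im2=ctrl.camera("wrist")
a=cv2.resize(a,None,fx=2.75,fy=2.75,interpolation=2);b=cv2.resize(im2,(400,300))
c=np.zeros((a.shape[0]+300,800,3),np.uint8);c[:a.shape[0],:a.shape[1]]=a[:,:800];c[a.shape[0]:,:400]=b;cv2.imwrite("pics/g.png",c[:,:,::-1])
E
```

```text
11.45 [0.505  0.092  0.2897] 1.0030654387202578
```

View pics/g.png

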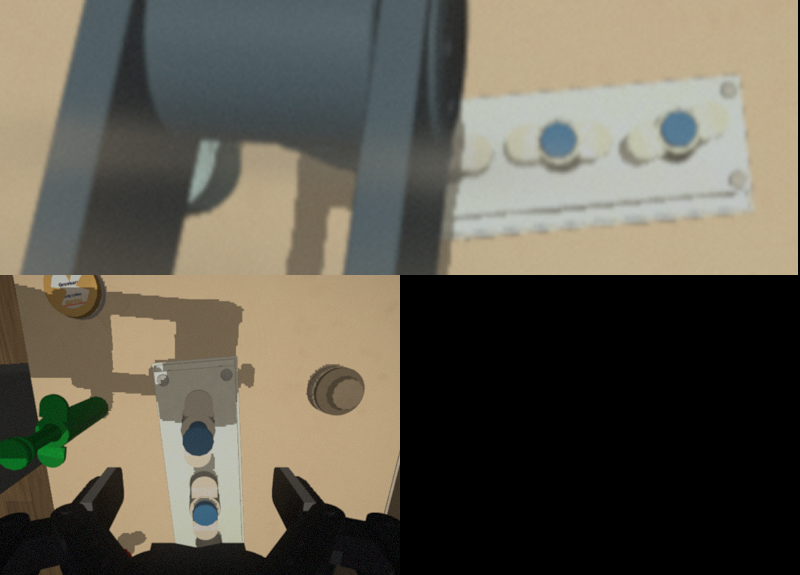

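The two clean discs sit at the flanges. The gummed disc (198,438 in the crop) is midway between the open fingers, so I can descend and grip.

Call:
carry_out(steps=[0, 0, 0.04, 0, 0, 0, 1, 0, 0, 0.08, 0, 0, 0, 1, 0, 0, 0.105, 0, 0, 0, 1, 0, 0, 0.119, 0, 0, 0, 1, 0, 0, 0.119, 0, 0, 0, 1, 0, 0, 0.119, 0, 0, 0, 0, 0, 0, 0.119, 0, 0, 0, 0, 0, 0, 0.119, 0, 0, 0, 0, 0, 0, 0.119, 0, 0, 0, 0, 0, 0, 0.119, 0, 0, 0, 0, 0, 0, 0.119, 0, 0, 0, 0, 0, 0, 0.119, 0, 0, 0, 0])

```text
time_s: 12.75
eef_pos: [0.5055, 0.0928, 0.1722]
eef_rot: [0.001, 0.704, 0.71, 0.001]
wrist_force: [-1.9, 0.7, 5.2]
opening: 0.353
grasp_force: 59.1
```

Call:
carry_out(steps=[0, 0, -0.02, 0, 0, 0, 0, 0, 0, -0.045, 0, 0, 0, 0, 0, 0, -0.07, 0, 0, 0, 0, 0, 0, -0.095, 0, 0, 0, 0, 0, 0, -0.12, 0, 0, 0, 0, 0, 0, -0.14, 0, 0, 0, 0, 0, 0, -0.15, 0, 0, 0, 0, 0.03, 0, -0.15, 0, 0, 0, 0, 0.07, 0, -0.15, 0, 0, 0, 0, 0.1, 0, -0.15, 0, 0, 0, 0, 0.11, 0, -0.15, 0, 0, 0, 0, 0.11, 0, -0.15, 0, 0, 0, 0])

```text
time_s: 13.95
eef_pos: [0.5034, 0.2037, 0.3202]
eef_rot: [-0.0, 0.703, 0.711, -0.001]
wrist_force: [-0.8, -0.7, -1.3]
opening: 0.35
grasp_force: 61.5
```

```bash
python3 - <<'E'
from h import *
from bench import ctrl
o=ctrl.get_obs();print(o["time_s"],o["eef_pos"],o["opening"],o["grasp_force"],o["wrist_force"])
p=ctrl.camera_params("wrist");q=o["eef_rot"];T=np.eye(4);T[:3,:3]=R.from_quat(q[[1,2,3,0]]).as_matrix();T[:3,3]=o["eef_pos"];np.save("wg.npy",T@p["hand_eye"])
im=ctrl.camera("wrist");s=ctrl.camera("scene")
a=cv2.resize(s[70:310,180:400],None,fx=1.75,fy=1.75,interpolation=2)
c=np.zeros((480+0,1,3),np.uint8)
c=np.zeros((480,785,3),np.uint8);c[:,:400]=im[:,120:520];c[:420,400:785]=a;cv2.imwrite("pics/l.png",c[:,:,::-1])
E
```

```text
13.95 [0.5034 0.2037 0.3202] 0.3498952319285321 61.46109819354024 [-0.8155 -0.6902 -1.3401]
```

View pics/l.png

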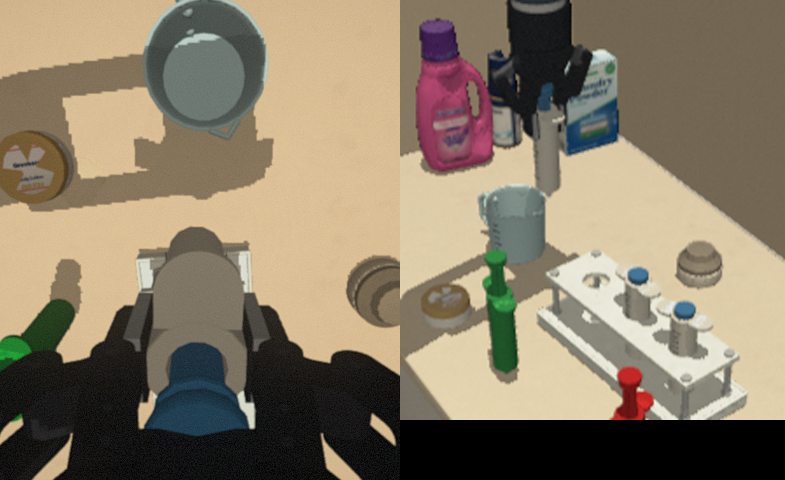

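The syringe hangs upright in the grip. The jug rim is centred at about (325,64) and its floor at (324,77) in the wrist image.

```bash
python3 - <<'E'
from h import *
from bench import ctrl
p=ctrl.camera_params("wrist");T=np.load("wg.npy")
print(atz(p,(325.5,63),.085,T),atz(p,(324,77),.004,T))
for z in(.085,):print(proj(p,np.array([[.51,.313+.0445,z],[.51,.313-.0445,z],[.51+.0445,.313,z],[.51-.0445,.313,z],[.51,.313+.037,.004],[.51,.313-.037,.004]]),T))
E
```

```text
[0.5086 0.3157 0.085 ] [0.509  0.3147 0.004 ]
[[328.7201  -4.7528]
 [326.3393 132.9568]
 [391.0681  67.8908]
 [263.8368  66.4077]
 [325.8381  33.2326]
 [324.4244 122.2263]]
```

Call:
carry_out(steps=[0.035, 0.002, 0, 0, 0, 0, 0, 0.075, 0.005, 0, 0, 0, 0, 0, 0.11, 0.0067, 0, 0, 0, 0, 0, 0.123, 0.0067, 0, 0, 0, 0, 0, 0.123, 0.0067, 0, 0, 0, 0, 0, 0.123, 0.0067, 0.025, 0, 0, 0, 0, 0.123, 0.0067, 0.05, 0, 0, 0, 0, 0.123, 0.0067, 0.07, 0, 0, 0, 0, 0.123, 0.0067, 0.09, 0, 0, 0, 0, 0.123, 0.0067, 0.11, 0, 0, 0, 0, 0.123, 0.0067, 0.125, 0, 0, 0, 0, 0.123, 0.0067, 0.135, 0, 0, 0, 0, 0.123, 0.0067, 0.142, 0, 0, 0, 0, 0.123, 0.0067, 0.144, 0, 0, 0, 0, 0.123, 0.0067, 0.144, 0, 0, 0, 0])

```text
time_s: 15.55
eef_pos: [0.5098, 0.3258, 0.1772]
eef_rot: [0.0, 0.704, 0.71, 0.0]
wrist_force: [-0.3, -0.2, -1.3]
opening: 0.348
grasp_force: 61.6
```

```bash
python3 - <<'E'
from h import *
from bench import ctrl
im=ctrl.camera("wrist");s=ctrl.camera("scene")
a=cv2.resize(s[70:250,190:330],None,fx=2.5,fy=2.5,interpolation=2)
c=np.zeros((480,760,3),np.uint8);c[:,:400]=im[:,120:520];c[:450,400:750]=a;cv2.imwrite("pics/j.png",c[:,:,::-1])
E
```

```text
(no output)
```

View pics/j.png

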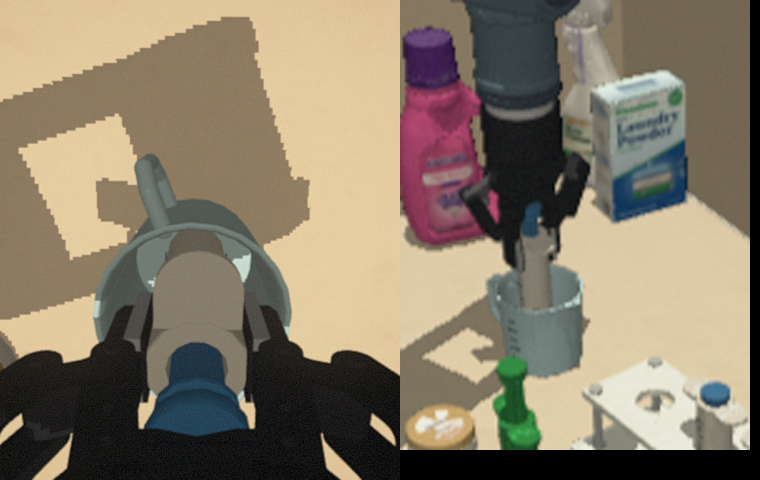

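Syringe is inside the jug and clear of the wall. Lowering it the last few mm.

Call:
carry_out(steps=[0, 0, 0.003, 0, 0, 0, 0, 0, 0, 0.005, 0, 0, 0, 0, 0, 0, 0.006, 0, 0, 0, 0, 0, 0, 0.007, 0, 0, 0, 0, 0, 0, 0.007, 0, 0, 0, 0])

```text
time_s: 16.15
eef_pos: [0.5095, 0.3258, 0.1697]
eef_rot: [-0.0, 0.704, 0.71, -0.0]
wrist_force: [0.6, 0.4, -0.5]
opening: 0.356
grasp_force: 61.6
```

Call:
carry_out(steps=[0, 0, 0.0008, 0, 0, 0, 0, 0, 0, 0.0008, 0, 0, 0, 0])

```text
time_s: 16.35
eef_pos: [0.5096, 0.3258, 0.1692]
eef_rot: [0.0, 0.704, 0.71, 0.0]
wrist_force: [-0.7, 0.2, -0.0]
opening: 0.349
grasp_force: 61.6
```

Call:
carry_out(steps=[0, 0, 0.001, 0, 0, 0, 0, 0, 0, 0.001, 0, 0, 0, 0])

```text
time_s: 16.55
eef_pos: [0.5098, 0.3259, 0.1691]
eef_rot: [0.0, 0.704, 0.71, 0.0]
wrist_force: [-3.2, -0.5, 4.8]
opening: 0.35
grasp_force: 62.4
```

Floor contact. I'll release and withdraw straight up.

Call:
carry_out(steps=[0, 0, 0, 0, 0, 0, 0.5, 0, 0, 0, 0, 0, 0, 0.7, 0, 0, 0, 0, 0, 0, 1, 0, 0, 0, 0, 0, 0, 1, 0, 0, 0, 0, 0, 0, 1, 0, 0, -0.02, 0, 0, 0, 1, 0, 0, -0.05, 0, 0, 0, 1, 0, 0, -0.09, 0, 0, 0, 1, 0, 0, -0.13, 0, 0, 0, 1, 0, 0, -0.17, 0, 0, 0, 1, 0, 0, -0.2, 0, 0, 0, 1, -0.05, 0, -0.2, 0, 0, 0, 1, -0.1, 0, -0.2, 0, 0, 0, 1, -0.13, 0, -0.2, 0, 0, 0, 1, -0.13, 0, -0.2, 0, 0, 0, 1, -0.13, 0, -0.2, 0, 0, 0, 1])

```text
time_s: 18.15
eef_pos: [0.5109, 0.1954, 0.3683]
eef_rot: [-0.0, 0.705, 0.71, 0.0]
wrist_force: [0.4, -0.5, 0.5]
opening: 1.0
grasp_force: 0.0
```

```bash
python3 - <<'E'
from h import *
from bench import ctrl
o=ctrl.get_obs();print(o["time_s"],o["wrist_force"],o["opening"])
im=ctrl.camera("wrist");s=ctrl.camera("scene")
a=cv2.resize(s[150:330,200:400],None,fx=1.9,fy=1.9,interpolation=2)
c=np.zeros((480,790,3),np.uint8);c[:,:400]=im[:,120:520];c[:342,400:780]=a;cv2.imwrite("pics/e.png",c[:,:,::-1])
E
```

```text
18.15 [ 0.4366 -0.5296  0.5334] 1.0000883670151315
```

View pics/e.png

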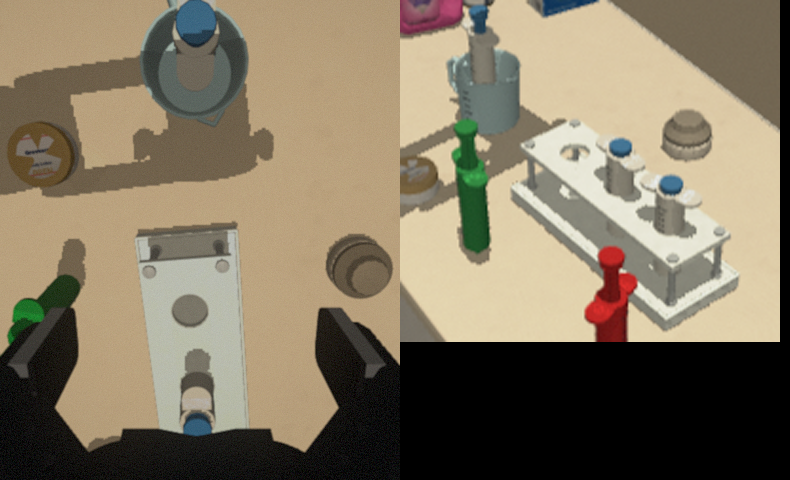

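The gummed syringe stands in the upright jug, nose on the floor and leaning slightly toward the wall. The other two stand home in the rack, and the robot is clear.

```bash
python3 -c "
from bench import ctrl
print(ctrl.hand_in())"
```

```text
the job is handed in; nothing more can be done
None
```

I handed the job in: the middle and right syringes slid freely and stand fully home in the rack, while the left one was gummed, so I stopped at about 6 N, roughly 18 mm short of home, and left it nose down on the floor of the upright soak jug.

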